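# Load a tile plate into the flatbed printer

### The job

Pull the printer's bed out until it latches and let go, then lay the plate with the two white tiles flat on the bed and slide it snug against both dowels and the red end stop, and let go of it. Then press the green release so that the bed runs fully home with the plate still located. Leave the finished green plate and the other things on the table where they are.

Things in the scene. Friction and masses are not known exactly. Their poses are not given: they have to be found in the camera images.
- printer: White flatbed tile printer, fixed to the table; 360 deep (x) x 360 wide (y) x 135 high, rear part 200 high. Origin: on the table, at the middle of the foot of its front face. +x points into the printer, so the bed slides out along -x; z up. Solid side cheeks (|y| 120 to 180) with a clear hood between, its underside 115 above the table.
- bed (a joint): Slide-out aluminium bed (m): 0 = fully home; grows as it is pulled out along the printer's -x. A latch catches by itself just past 0.200 (end of travel 0.212) and then holds it at about 0.2. A spring draws the bed home (2.5 N at home, 5 N out), damped (45 N per m/s): unlatched it glides home in about 3 s. Bed 224 wide, 355 long, 10 thick, top 50 above the table, its front edge 10 beyond the pull bar.
- bed_handle (a point): Centre of the black pull bar at the bed's front end. Bar 12 thick (x) x 110 long (y) x 14 high, its centre 94 above the table and 44 above the bed top, held by two posts at y = +-45 (12 x 12); open underneath. Axes as the printer. With the bed home it stands 75 in front of the printer's front face.
- nest (a point): Point on the bed's top (50 above the table) where the middle of the plate's underside lies when the plate is located: long sides along the nest's y, touching both dowels at its +x edge and the end stop at its -y edge. Axes as the printer; moves with the bed. It lies 155 from the pull bar towards +x and 15 off the bed's centre line towards -y.
- dowel_a (a point): Top centre of one steel dowel, 10 dia, standing 14 over the bed; 53 from the nest in +x, 45 in +y. Moves with the bed.
- dowel_b (a point): Top centre of the other steel dowel, same size; 53 from the nest in +x, 45 in -y.
- end_stop (a point): Middle of the working face of the red end stop, a block 30 long (x) x 14 wide x 14 high on the bed, 70 from the nest in -y; the face looks to +y.
- release (a joint): Green release button, spring-loaded: 0 = up, grows downward to 0.010 m. 2 N to start, 6 N fully down; pressed 5 to 7 mm it frees the latched bed, which then glides home by itself (about 3 s). It also dips by itself while the bed is pulled out over the latch.
- release_top (a point): Centre of the top of the green round button, 32 dia, on the printer's +y cheek close to the front, standing 18 proud, 153 above the table.
- blank_plate: Loose grey plate with two WHITE blank tiles: 96 (x) x 140 (y) x 10 thick, tiles 1 proud, 0.25 to 0.5 kg. A wooden grip bar across its middle: 60 long (x), 18 thick (y), from the plate up to 45 above the plate's underside. Origin: centre of the underside, z up. Either way round is the same. Lies in the tray.
- printed_plate: The same plate with two GREEN printed tiles with brown dots, finished work; stays where it lies in the tray. Origin and axes as blank_plate.
- tray: Dark purple enamel tray, fixed, 262 (x) x 362 (y), floor 4 thick, rim 16 high. Origin: centre of the underside.
- jar: Glaze jar, green, 70 dia, 100 high, on the table. Origin: centre of the underside.
- brush: Brush 190 long, lying along its x. Origin: its middle.
- knife: Palette knife 200 long, lying along its x. Origin: its middle.
- tape_roll: Pink measuring tape roll, 68 dia, 16 high. Origin: centre of the underside.
There are look-alikes about, which are no part of the job. What is shaped like the blank_plate but orange or purple is not meant.

How it is judged:
On the way, in this order (a step that is already met when the one before it is completed fails the run):
1. the bed is out, latched and let go (value of joint bed between 0.194 and 0.2045 m and distance between the grasp point and bed_handle above 0.035 m), for 0.2 s.
2. the white-tile plate lies flat against both dowels and the end stop of the latched bed, let go (x of blank_plate in the frame of nest between -0.0025 and 0.003 m and y of blank_plate in the frame of nest between -0.003 and 0.0025 m and z of blank_plate in the frame of nest between -0.003 and 0.003 m and angle between the x axis of blank_plate and the x axis of nest, either way round below 0.025 rad and angle between blank_plate's own z axis and vertical below 0.05 rad and contact force between the fingers and blank_plate below 0.5 N and value of joint bed above 0.194 m), for 0.2 s.
3. the release is pressed (value of joint release above 0.003 m).
At the end, for the whole second after the job is handed in: The bed is within 5 mm of fully home and the release is up; the white-tile plate lies flat on the bed, let go and at rest, its middle within 2.5 mm of touching the dowels and of touching the end stop, its edge parallel to the dowels within 0.025 rad (x of blank_plate in the frame of nest between -0.0025 and 0.003 m and y of blank_plate in the frame of nest between -0.003 and 0.0025 m and z of blank_plate in the frame of nest between -0.003 and 0.003 m and angle between the x axis of blank_plate and the x axis of nest, either way round below 0.025 rad and angle between blank_plate's own z axis and vertical below 0.05 rad and contact force between the fingers and blank_plate below 0.5 N and value of joint bed below 0.005 m and value of joint release below 0.002 m and linear speed of blank_plate below 0.02 m/s).
It fails at once if the finished green plate is moved more than 30 mm (distance of printed_plate from where it was at the start of the episode above 0.03 m).
It fails at once if another thing on the table is moved more than 40 mm (distance of any of jar, brush, knife, tape_roll from where it was at the start of the episode above 0.04 m).
It also fails if it takes over 72 s, if anything falls off the work surface, if the arm or the gripper's body presses on something with over 40 N, if the wrist force passes 120 N, or if a joint passes its speed limit or range.

### The arm

A 7-joint arm with a two-finger parallel gripper is mounted at the origin on the work surface. World frame = base frame: x ahead of the robot, y to its left, z up, the work surface at z = 0. Lengths are in m, angles in rad, forces in N, time in s.
With the tool pointing down it reaches from about 0.425 to 0.925 m from the base axis. Payload 6.8 kg.
Tool frame: the origin (TCP) lies on the front face of the gripper's body, between the roots of the fingers; the fingertips stand 73 mm ahead of it and the grasp point (between the pads) lies 54 mm ahead of it (env.nose_length is the distance from the TCP to the fingertips, in m); z points along the fingers, y is the direction in which the jaws open and shut (so a half turn about z gives the same grasp; the last joint's range is limited). The gripper opens to 85 mm and grips with 20 to 120 N. Pads are 22 mm wide; open, the fingers measure 114 mm over their backs; the gripper's body (76 mm by 85 mm) begins 54 mm behind the grasp point. The pads swing forward as they close: fully open they stand 13 mm farther back than shut.
Start: joints at [1.217, 0.477, 0.022, 1.555, -0.011, 1.109, -0.083], TCP at [0.164, -0.655, 0.304] pointing down, gripper open.
Joint ranges: [-2.96, 2.96], [-0.34, 2.1], [-1.41, 1.46], [0.24, 2.44], [-1.37, 4.51], [0.17, 1.92], [-2.96, 2.96]. Speed limits (rad/s): [2.39, 2.39, 3.14, 3.14, 3.14, 3.14, 3.14].

### API

Orientations are given as a unit quaternion [w, x, y, z].
In Python, from cell import env, kin, camera, calibration, job gives the robot as it stands. The module is installed in compiled form; this text tells all that it offers. Calls block until the motion is done:
- env.reach(position, orientation): joint-space move of the TCP to a pose.
- env.movel(position, velocity=0.15, rot=None, stop_force=None): straight line of the TCP; rot=None keeps the orientation; velocity is the mean speed in m/s. With stop_force (N) it stops when the force on the tool has changed by that much, and returns True; else False.
- env.goto_joints(angles): joint-space move.
- env.grip(opening, f_grip=None): finger opening in m; f_grip is the grip in N (None keeps the last); returns when the fingers have stopped.
- env.dwell(seconds).
- kin.inverse_kinematics(position, orientation): joint angles nearest the present ones, or None.
- env.get_state(): the state.
- camera(name): name is "side" or "top"; returns (picture, depth): 384x512x3 uint8, blue, green, red; 384x512 float32, m along the optical axis (not along the pixel's ray), 0 where there is no reading.
- calibration(name): a dict with "fx", "fy", "cx", "cy" (pixels), "rvec" (rotation vector, rad) and "tvec" (3), from world to camera coordinates, as OpenCV has them. Camera axes: x right, y down, z forward; pixel columns grow to the right and rows downward; lengths in m; the calibration is good to about 2 mm. A picture is of the moment at which its call begins. calibration takes no time and is no camera call.
A pose or a line that the arm cannot do raises env.PlanningError and nothing moves.
- job.job_done(): hands the job in, once; it reports no verdict.
The state is a dict: "time": time; "qpos": joint angles; "joint_velocities": joint speeds; "joint_torque": joint torques, N m; "tcp_pos": TCP position; "orientation": TCP orientation; "force": force on the tool from outside, world axes, zero at the start; "torque": the same for the moment, N m; "opening": finger opening in m.
Only numpy, scipy, OpenCV 4.12 (cv2) and the standard library are available. Lean on these libraries where they do the work, as an engineer would, in place of code of your own. Each camera call takes 0.05 s, during which the arm holds its last target.

## Working session

There is one attempt and no reset: what is moved stays moved. The work goes in short steps, each a Python script; the robot and the scene stay as the last script left them, time stands still between calls to the robot, and variables do not carry over. Pictures are saved under pics/ and viewed, and the job is handed in when it is done.

```bash
mkdir -p pics; ls; python3 - <<'E'
from cell import env,kin,camera,calibration,job
import cv2,numpy as np
for n in("side","top"):
    p,d=camera(n); cv2.imwrite(f"pics/{n}0.png",p); np.save(f"{n}0.npy",d)
    c=calibration(n); print(n,c); R,_=cv2.Rodrigues(np.array(c["rvec"],float)); print(-R.T@np.array(c["tvec"]).ravel())
s=env.get_state(); print(s)
E
```

```text
pics
side {'fx': 366.3865504200828, 'fy': 366.3865504200828, 'cx': 255.50982994109236, 'cy': 191.65448276358836, 'rvec': array([ 0.76348404, -2.66842081,  0.99298014]), 'tvec': array([0.37081545, 0.35934357, 0.9831325 ])}
[0.11684154 0.5104406  0.97927517]
top {'fx': 369.39758794399245, 'fy': 369.39758794399245, 'cx': 260.3454157669939, 'cy': 200.7578666103114, 'rvec': array([ 2.18674738, -2.15729395,  0.0901653 ]), 'tvec': array([-0.13490062,  0.50969911,  1.17081351])}
[ 0.40437498 -0.13699662  1.21099481]
{'time': 0.1, 'qpos': array([ 1.21690953,  0.47767586,  0.02234699,  1.55634178, -0.01152096,
        1.10927849, -0.08314069]), 'joint_velocities': array([-2.49775555e-04, -2.43517795e-03, -8.18283879e-04, -2.91033818e-03,
        3.86108412e-04,  4.40227125e-05,  6.20371097e-05]), 'joint_torque': array([ 3.97396638e-03, -5.97766256e+01,  1.61397882e+00, -2.81955957e+01,
        1.28881339e-02,  5.04156982e-03, -2.61226347e-05]), 'tcp_pos': array([ 0.1641424 , -0.65431944,  0.30305535]), 'orientation': array([-7.74507571e-04,  9.92459866e-01,  1.22567508e-01, -1.44045688e-04]), 'force': array([-0.38025845,  0.32812378,  0.05711762]), 'torque': array([ 0.01456667, -0.01793185, -0.01272592]), 'opening': 0.08528852514050642}
```

View pics/side0.png

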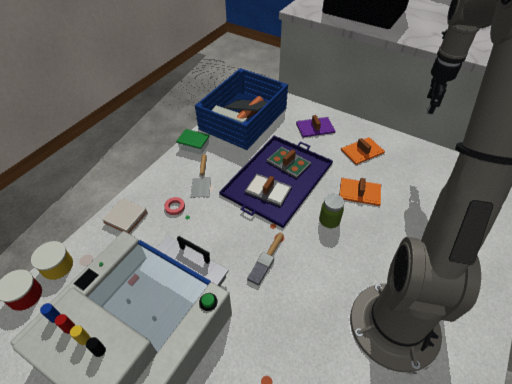

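View pics/top0.png

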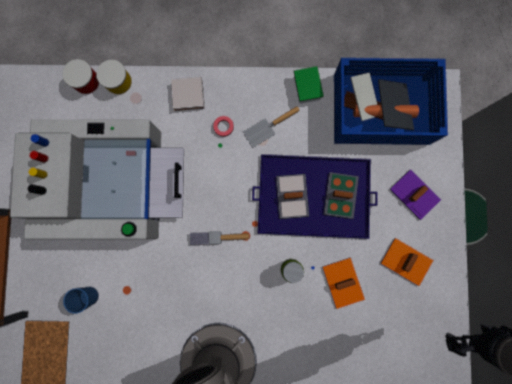

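```bash
cat > h.py <<'E'
from cell import env,kin,camera,calibration,job
import cv2,numpy as np
def cal(n):
    c=calibration(n); R,_=cv2.Rodrigues(np.array(c["rvec"],float)); t=np.array(c["tvec"],float).ravel()
    return c,R,t
def ray(n,px,z):
    c,R,t=cal(n); px=np.atleast_2d(np.asarray(px,float))
    d=np.c_[(px[:,0]-c["cx"])/c["fx"],(px[:,1]-c["cy"])/c["fy"],np.ones(len(px))]@R
    o=-R.T@t
    return o+d*((z-o[2])/d[:,2])[:,None]
def proj(n,P):
    c,R,t=cal(n); q=np.atleast_2d(P)@R.T+t
    return np.c_[c["fx"]*q[:,0]/q[:,2]+c["cx"],c["fy"]*q[:,1]/q[:,2]+c["cy"]]
def cloud(n,d):
    c,R,t=cal(n); v,u=np.indices(d.shape)
    q=np.stack([(u-c["cx"])/c["fx"]*d,(v-c["cy"])/c["fy"]*d,d],-1)
    return (q-t)@R
def crop(p,x0,x1,y0,y1,k,f):
    cv2.imwrite(f,cv2.resize(p[y0:y1,x0:x1],None,fx=k,fy=k,interpolation=cv2.INTER_CUBIC))
E
python3 - <<'E'
from h import *
p=cv2.imread("pics/top0.png"); crop(p,250,380,150,245,6,"pics/c1.png"); crop(p,0,200,110,250,4,"pics/c2.png")
p=cv2.imread("pics/side0.png"); crop(p,150,250,220,320,5,"pics/c3.png"); crop(p,220,340,130,230,5,"pics/c4.png")
X=cloud("top",np.load("top0.npy"))
for u,v in[(178,180),(168,200),(128,229),(292,197),(292,183),(341,180),(265,165),(220,205)]: print(u,v,X[v,u].round(4))
E
```

```text
178 180 [0.5655 0.1242 0.0929]
168 200 [0.5078 0.1645 0.0472]
128 229 [0.4135 0.2485 0.1535]
292 197 [ 0.523  -0.2285  0.0429]
292 183 [ 0.5717 -0.2304  0.0151]
341 180 [ 0.584  -0.3906  0.0125]
265 165 [ 0.6326 -0.1416  0.0019]
220 205 [ 0.4979  0.005  -0.0017]
```

View pics/c1.png

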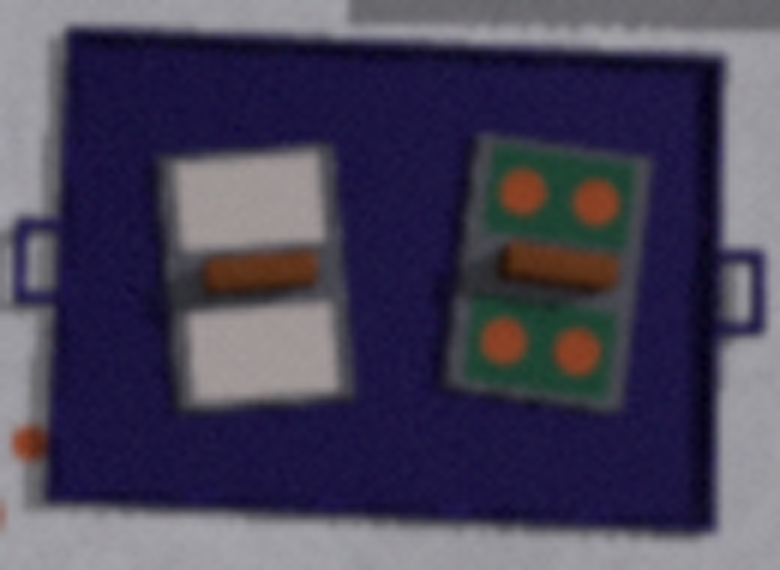

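View pics/c2.png

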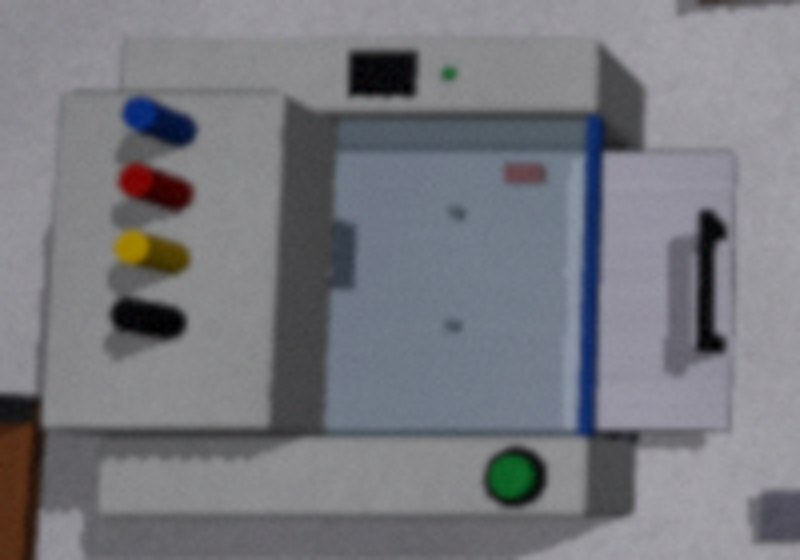

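View pics/c4.png

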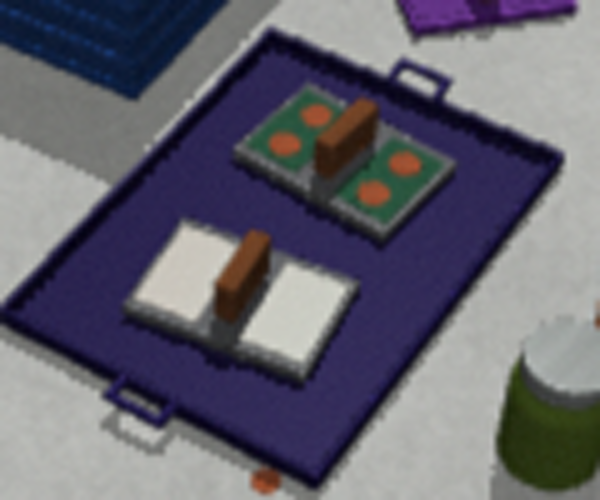

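View pics/c3.png

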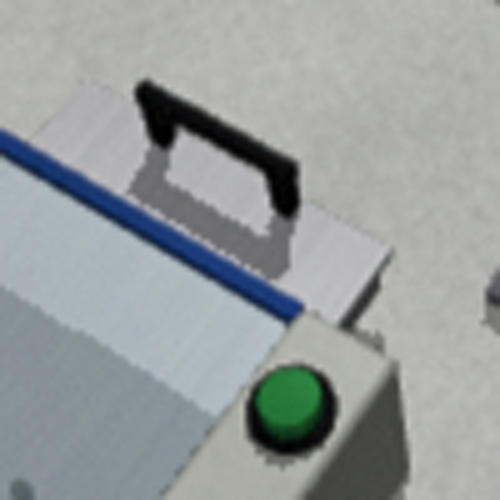

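```bash
python3 - <<'E'
from h import *
p=cv2.imread("pics/top0.png"); d=np.load("top0.npy"); X=cloud("top",d)
hsv=cv2.cvtColor(p,cv2.COLOR_BGR2HSV); H,S,V=cv2.split(hsv)
def roi(x0,x1,y0,y1):
    m=np.zeros(V.shape,bool); m[y0:y1,x0:x1]=1; return m
def rect(n,mask,z):
    v,u=np.nonzero(mask); P=ray("top",np.c_[u,v],z)[:,:2]
    c,s,a=cv2.minAreaRect((P*1000).astype(np.float32)); print(n,len(u),"mean",P.mean(0).round(4),"rect",np.round(c,1),np.round(s,1),round(a,2))
    return P
rect("bar",roi(165,190,155,205)&(V<60)&(X[...,2]>.08),.101)
P=rect("bartop",roi(165,190,155,205)&(V<60)&(X[...,2]>.08),.101)
rect("button",roi(118,140,220,240)&(S>120)&(H>45)&(H<80),.153)
z=X[...,2]
rect("bed",roi(150,190,140,225)&(z>.035)&(z<.062),.05)
rect("cheek+y",roi(20,160,215,250)&(z>.125)&(z<.145),.135)
rect("cheek-y",roi(30,160,115,150)&(z>.125)&(z<.145),.135)
rect("rear",roi(0,90,110,230)&(z>.19)&(z<.21),.2)
w=roi(272,316,170,222)&(V>120)&(S<70); 
rect("tiles",w,.015)
rect("plate",roi(268,316,168,224)&(z>.009)&(z<.02)&~((H>110)&(H<135)&(S>100)),.015)
rect("gripbar",roi(272,316,180,212)&(z>.03)&(S>90),.049)
for i,j,k,l,n in((150,190,140,225,'bed'),(118,140,220,240,'btn')): pass
# side view
p=cv2.imread("pics/side0.png"); d=np.load("side0.npy"); Xs=cloud("side",d); hs=cv2.cvtColor(p,cv2.COLOR_BGR2HSV)
m=np.zeros(d.shape,bool); m[170:205,240:300]=1
m2=m&(hs[...,2]>150)&(hs[...,1]<60)
v,u=np.nonzero(m2); P=ray("side",np.c_[u,v],.015)[:,:2]; print("side tiles",P.mean(0),cv2.minAreaRect((P*1000).astype(np.float32)))
m=np.zeros(d.shape,bool); m[285:315,195:225]=1
v,u=np.nonzero(m&(hs[...,1]>120)&(hs[...,0]>45)&(hs[...,0]<80)&(hs[...,2]>60)); P=ray("side",np.c_[u,v],.153)[:,:2]; print("side btn",P.mean(0),cv2.minAreaRect((P*1000).astype(np.float32)))
m=np.zeros(d.shape,bool); m[230:268,172:215]=1
v,u=np.nonzero(m&(hs[...,2]<50)&(Xs[...,2]>.085)); P=ray("side",np.c_[u,v],.098)[:,:2]; print("side bar",P.mean(0),cv2.minAreaRect((P*1000).astype(np.float32)))
E
```

```text
bar 121 mean [0.5653 0.1277] rect [564.5 126.8] [104.2  12.5] 0.16
bartop 121 mean [0.5653 0.1277] rect [564.5 126.8] [104.2  12.5] 0.16
button 121 mean [0.4144 0.2492] rect [415.  248.9] [31.4 34.6] 0.79
bed 2187 mean [0.5647 0.1745] rect [566.9 170.9] [269.2 105.3] 1.87
cheek+y 2404 mean [0.414  0.3842] rect [419.4 378.6] [ 66.9 361.3] 0.8
cheek-y 2181 mean [0.7125 0.367 ] rect [694.6 382.2] [ 91.3 361.2] 0.68
rear 4366 mean [0.5553 0.4786] rect [560.4 479.7] [235.7 162.3] 0.71
tiles 692 mean [ 0.5298 -0.2312] rect [ 530.2 -231.3] [129.9  77.6] 5.25
plate 1089 mean [ 0.5302 -0.2314] rect [ 530.8 -231.6] [139.5  95.6] 5.29
gripbar 109 mean [ 0.5294 -0.2314] rect [ 530.7 -227.8] [151.3  38.1] 68.44
side tiles [ 0.53004731 -0.23319828] ((531.8756103515625, -233.63388061523438), (130.252685546875, 79.26945495605469), 5.277415752410889)
side btn [0.41388321 0.25300733] ((414.1288757324219, 254.0810089111328), (28.473018646240234, 30.30464744567871), 36.30537033081055)
side bar [0.56369329 0.13086295] ((564.8865966796875, 131.56858825683594), (15.025314331054688, 109.18132781982422), 89.96549987792969)
```

```bash
cat >> h.py <<'E'
from scipy.spatial.transform import Rotation as Ro
YAW=np.radians(0.7)
PX=np.array([-np.sin(YAW),np.cos(YAW),0]); PY=np.array([-np.cos(YAW),-np.sin(YAW),0])
def quat(jaw,sgn=1):
    y=np.array([jaw[0],jaw[1],0.])*sgn; y/=np.linalg.norm(y); z=np.array([0,0,-1.]); x=np.cross(y,z)
    q=Ro.from_matrix(np.c_[x,y,z]).as_quat(); return q[[3,0,1,2]]
def best(pos,jaw):
    q0=env.get_state()["qpos"]; o=[]
    for s in(1,-1):
        q=kin.inverse_kinematics(np.asarray(pos),quat(jaw,s))
        if q is not None: o.append((np.abs(q-q0).max(),s,q))
    o.sort(key=lambda a:a[0]); return o
def st(*a):
    s=env.get_state(); print(*a,"t",round(s["time"],2),"tcp",s["tcp_pos"].round(4),"F",s["force"].round(1),"open",round(s["opening"],4)); return s
E
python3 - <<'E'
from h import *
for pos,jaw in [((.5645,.129,.25),PX),((.5645,.129,.148),PX),((.5645,-.075,.148),PX),((.53,-.2315,.13),PY),((.55,.08,.14),PY),((.414,.25,.25),PY),((.414,.25,.25),PX)]:
    for a in best(pos,jaw): print(pos,a[1],a[2].round(2))
E
```

```text
(0.5645, 0.129, 0.25) 1 [ 0.47  0.63 -1.12  1.79  0.63  1.13  0.72]
(0.5645, 0.129, 0.25) -1 [ 0.19  0.46 -0.68  1.81  0.34  0.99 -2.18]
(0.5645, 0.129, 0.148) 1 [ 0.3   0.68 -0.86  1.87  0.65  0.9   0.71]
(0.5645, 0.129, 0.148) -1 [ 0.05  0.56 -0.5   1.89  0.37  0.78 -2.21]
(0.5645, -0.075, 0.148) 1 [ 0.55  0.6  -0.69  1.9   0.51  0.83  1.17]
(0.5645, -0.075, 0.148) -1 [ 0.23  0.52 -0.27  1.92  0.2   0.73 -1.71]
(0.53, -0.2315, 0.13) -1 [ 0.65  0.58 -0.45  1.9   0.36  0.74  0.  ]
(0.53, -0.2315, 0.13) 1 [ 0.14  0.55  0.21  1.93 -0.17  0.68 -2.67]
(0.55, 0.08, 0.14) -1 [ 0.28  0.6  -0.69  1.94  0.53  0.8  -0.7 ]
(0.55, 0.08, 0.14) 1 [ 0.59  0.85 -1.19  1.92  0.92  1.06  2.14]
(0.414, 0.25, 0.25) -1 [ 0.01  0.33 -0.8   2.02  0.3   0.92 -0.94]
(0.414, 0.25, 0.25) 1 [ 0.28  0.47 -1.17  2.    0.52  1.01  2.  ]
(0.414, 0.25, 0.25) 1 [ 0.14  0.38 -0.97  2.01  0.39  0.95  0.55]
(0.414, 0.25, 0.25) -1 [ 0.26  0.46 -1.15  2.    0.51  1.   -2.7 ]
```

Candidates that could be taken for the blank plate (top view): the two-white-tile plate in the tray (292,197), the green printed plate (341,195), orange plates (343,283) and (407,262), a purple plate (414,194), a white slab in the bin (364,97) and a beige block (187,94). The close crop shows two white tiles with a wooden bar at (292,197), so that is the one. The bar is at (178,180) and the button at (128,229).

```bash
python3 - <<'E'
from h import *
B=np.array([.5645,.129,0])
q=quat(PX,1)
env.reach(B+[0,0,.25],q); st("above")
env.movel(B+[0,0,.149],velocity=.15,stop_force=15); st("down")
env.grip(0.0,f_grip=60); st("grip")
s=env.get_state()["tcp_pos"]
r=env.movel(s-PX*.190,velocity=.10,stop_force=40); st("p1",r)
r=env.movel(s-PX*.207,velocity=.04,stop_force=40); st("p2",r)
env.dwell(.2); st("hold")
p,d=camera("top"); cv2.imwrite("pics/top1.png",p)
E
```

```text
above t 3.19 tcp [0.5648 0.1281 0.2498] F [ 0.4  0.2 -0.5] open 0.0849
down t 4.02 tcp [0.5649 0.1295 0.1498] F [ 0.3  0.7 -0. ] open 0.0858
grip t 4.68 tcp [0.5646 0.1296 0.1493] F [-0.8  2.   2.1] open 0.0106
p1 False t 6.72 tcp [ 0.567  -0.0589  0.1493] F [ 1.6  6.4 -1. ] open 0.0109
p2 False t 7.3 tcp [ 0.5673 -0.0767  0.1493] F [ 2.4  5.2 -0.1] open 0.0109
hold t 7.5 tcp [ 0.5673 -0.0767  0.1493] F [ 1.9  5.1 -0.3] open 0.0108
```

View pics/top1.png

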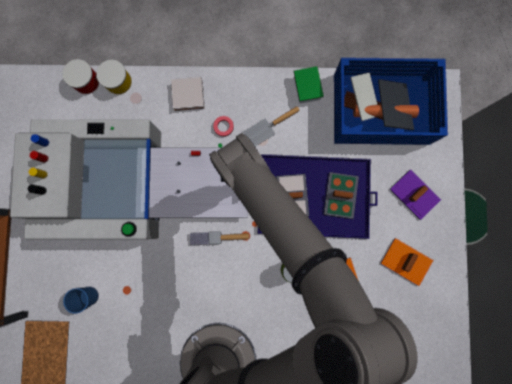

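```bash
python3 - <<'E'
from h import *
s=env.get_state()["tcp_pos"]
r=env.movel(s+PX*.012,velocity=.03,stop_force=8); a=st("back",r)
print((s-a["tcp_pos"])@PX)
E
```

```text
back True t 7.9 tcp [ 0.5673 -0.0699  0.1493] F [-1.4 -2.2  5.8] open 0.0108
-0.006707947724670563
```

```bash
python3 - <<'E'
from h import *
s=env.get_state()["tcp_pos"]
env.grip(.06); st("open")
env.movel(s+[0,0,.10],velocity=.2); st("up")
Pp=np.array([.530,-.232,.20]); a=np.radians(5.3); jaw=np.array([np.cos(a),np.sin(a),0])
o=best(Pp,jaw); print([(round(x[0],2),x[1],x[2].round(2)) for x in o])
env.reach(Pp,quat(jaw,o[0][1])); st("over plate")
for n in("side","top"):
    p,d=camera(n); cv2.imwrite(f"pics/{n}2.png",p); np.save(f"{n}2.npy",d)
p=cv2.imread("pics/top2.png"); crop(p,140,260,130,230,6,"pics/d1.png")
p=cv2.imread("pics/side2.png"); crop(p,130,270,180,300,5,"pics/d2.png")
E
```

```text
open t 8.43 tcp [ 0.5674 -0.0688  0.1492] F [-0.3  0.  -0.1] open 0.0597
up t 9.07 tcp [ 0.5667 -0.0703  0.2485] F [ 0.5 -0.5 -0.9] open 0.06
[(np.float64(1.06), 1, array([ 0.87,  0.55, -0.75,  1.84,  0.46,  0.93,  0.  ])), (np.float64(1.71), -1, array([ 1.21,  0.91, -1.39,  1.83,  0.95,  1.27,  2.78]))]
over plate t 10.07 tcp [ 0.53   -0.2309  0.1993] F [-0.6  0.7 -0.4] open 0.0599
```

View pics/d1.png

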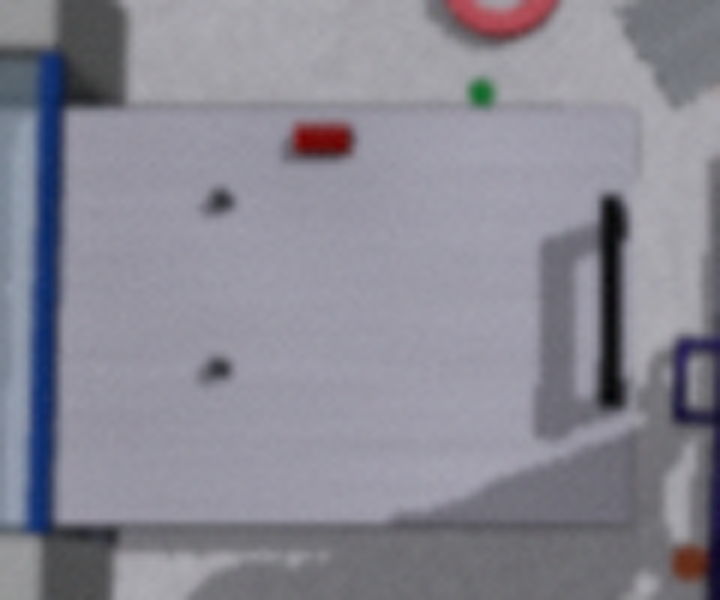

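View pics/d2.png

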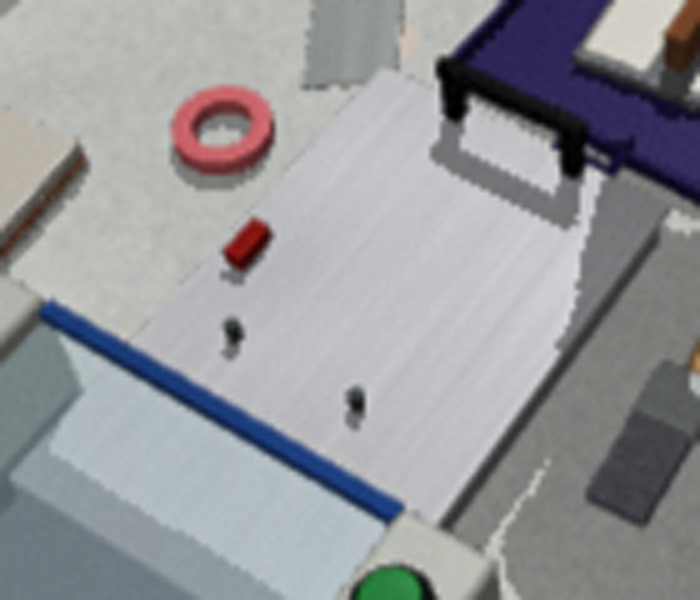

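View pics/side2.png

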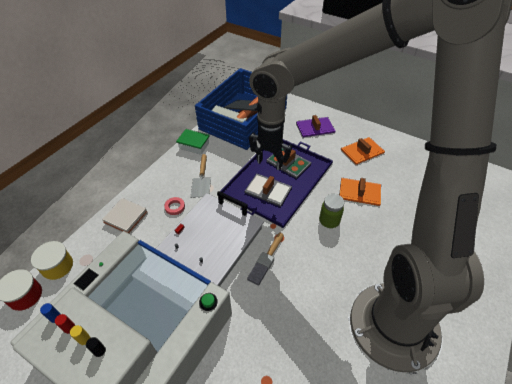

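```bash
python3 - <<'E'
from h import *
nest=None
for n,rd,d1,d2,bar in (("top",(180,205,145,160),(172,184,157,170),(172,184,185,197),(236,250,160,200)),("side",(172,188,222,238),(172,182,241,250),(196,206,255,264),None)):
    p=cv2.imread(f"pics/{n}2.png"); hs=cv2.cvtColor(p,cv2.COLOR_BGR2HSV)
    def f(r,c,z,name):
        m=np.zeros(hs.shape[:2],bool); m[r[2]:r[3],r[0]:r[1]]=1
        v,u=np.nonzero(m&c); P=ray(n,np.c_[u,v],z)[:,:2]
        print(n,name,len(u),P.mean(0).round(4),cv2.minAreaRect((P*1000).astype(np.float32)))
    red=(hs[...,1]>120)&((hs[...,0]<10)|(hs[...,0]>170)); 
    f(rd,red,.062,"stop")
    f(d1,hs[...,2]<110,.060,"dowB"); f(d2,hs[...,2]<110,.060,"dowA")
    if bar: f(bar,hs[...,2]<60,.1,"bar")
N=np.array([.567,-.070,0])+PX*.155-PY*.015
print("nest",N)
for nm,o in(("a",PX*.053+PY*.045),("b",PX*.053-PY*.045),("stop mid",-PY*.077)): print(nm,N+o)
for n in("top","side"): print(proj(n,np.array([N+PX*.053+PY*.045+[0,0,.064],N+PX*.053-PY*.045+[0,0,.064]])))
E
```

```text
top stop 38 [0.6573 0.0871] ((656.7897338867188, 86.87577819824219), (12.856696128845215, 25.45477294921875), 0.7106426358222961)
top dowB 10 [0.6244 0.1395] ((624.460205078125, 138.56179809570312), (6.409581184387207, 9.571523666381836), 0.7239993810653687)
top dowA 11 [0.5351 0.1382] ((535.3353881835938, 138.5845184326172), (6.321969032287598, 9.502457618713379), 0.7517962455749512)
top bar 91 [ 0.5668 -0.0702] ((567.2324829101562, -70.45480346679688), (104.19847869873047, 9.140938758850098), 1.0351322889328003)
side stop 51 [0.6571 0.0871] ((657.199951171875, 87.16716766357422), (31.85801887512207, 17.63068199157715), 87.74342346191406)
side dowB 17 [0.6245 0.1395] ((623.401611328125, 139.84127807617188), (8.735088348388672, 17.791580200195312), 40.145816802978516)
side dowA 14 [0.5343 0.1386] ((534.37255859375, 138.09341430664062), (5.698451042175293, 13.640039443969727), 37.625389099121094)
nest [0.58010525 0.08517169 0.        ]
a [0.5344611  0.13761797 0.        ]
b [0.62445439 0.1387175  0.        ]
stop mid [0.6570995 0.0861124 0.       ]
[[175.5087283  191.13282272]
 [176.14445071 162.75768351]]
[[200.91928127 259.13243174]
 [176.24763734 245.18756281]]
```

```bash
cat >> h.py <<'E'
N=np.array([.580,.0855,0])
E
python3 - <<'E'
from h import *
r=env.movel([.530,-.2320,.093],velocity=.15,stop_force=10); st("down",r)
env.grip(0,f_grip=40); st("grip")
env.movel([.530,-.2320,.25],velocity=.2); a=st("lift")
T=N-PX*.009+PY*.009+[0,0,.20]
env.reach(T,quat(-PY,1)); st("over nest")
p,d=camera("side"); cv2.imwrite("pics/side3.png",p); crop(p,120,320,100,280,4,"pics/e.png")
E
```

```text
down False t 11.03 tcp [ 0.5307 -0.2319  0.0938] F [-0.3 -0.3 -0.2] open 0.0598
grip t 11.49 tcp [ 0.5305 -0.2322  0.0939] F [-2.2 -0.1  6.7] open 0.0175
lift t 12.43 tcp [ 0.529  -0.232   0.2486] F [ 0.1 -0.3 -2.9] open 0.0173
over nest t 13.62 tcp [0.5714 0.0745 0.1996] F [ 0.4  0.1 -2.5] open 0.0173
```

View pics/e.png

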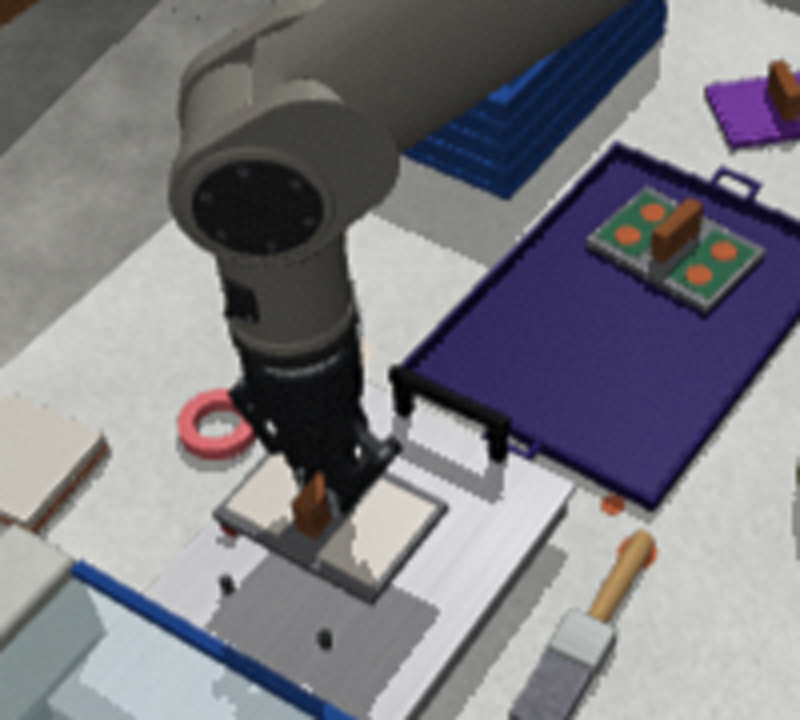

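The plate hangs level in the gripper over the nest (bar at about (198,227) of the side view), and the green plate is untouched. Next I lower it and slide it up to the stops.

```bash
python3 - <<'E'
from h import *
T=N-PX*.009+PY*.009
env.movel(T+[0,0,.150],velocity=.15); st("near")
r=env.movel(T+[0,0,.134],velocity=.03,stop_force=5); a=st("touch",r)
z=a["tcp_pos"][2]+.0003
c=a["tcp_pos"].copy(); c[2]=z
r=env.movel(c+PX*.016,velocity=.02,stop_force=8); a=st("toward dowels",r); print("rel nest", (a["tcp_pos"]-N)@PX,(a["tcp_pos"]-N)@PY)
c=a["tcp_pos"].copy(); c[2]=z
r=env.movel(c-PY*.016,velocity=.02,stop_force=8); a=st("toward stop",r); print("rel nest", (a["tcp_pos"]-N)@PX,(a["tcp_pos"]-N)@PY)
E
```

```text
near t 14.16 tcp [0.5713 0.0759 0.1501] F [ 0.5  0.7 -2.4] open 0.0173
touch True t 14.58 tcp [0.5716 0.0766 0.1397] F [-1.9  0.4  5.9] open 0.0174
toward dowels True t 15.17 tcp [0.5718 0.0852 0.1397] F [-1.  -1.8  5.3] open 0.0175
rel nest -0.00016057448844480942 0.008184295938732029
toward stop True t 15.47 tcp [0.5722 0.0852 0.1397] F [-2.  -1.5  5. ] open 0.0168
rel nest -0.0001836128351980233 0.0077848688920442045
```

```bash
python3 - <<'E'
from h import *
a=st("now"); c=a["tcp_pos"].copy(); c[2]+=.001
env.movel(c-PX*.0015,velocity=.02); a=st("eased")
c=a["tcp_pos"].copy()
for k in range(3):
    r=env.movel(c-PY*.014,velocity=.015,stop_force=9); a=st("toward stop",r); print("rel nest", (a["tcp_pos"]-N)@PX,(a["tcp_pos"]-N)@PY)
    if not r or (a["tcp_pos"]-N)@PY<.003: break
E
```

```text
now t 15.47 tcp [0.5722 0.0852 0.1397] F [-2.  -1.5  5. ] open 0.0168
eased t 15.72 tcp [0.5718 0.0838 0.1402] F [ 1.   0.6 -0.9] open 0.0174
toward stop True t 16.48 tcp [0.5832 0.0839 0.14  ] F [-0.8 -1.3  4.8] open 0.0172
rel nest -0.0016318440998204476 -0.0031618370774724016
```

```bash
python3 - <<'E'
from h import *
a=st("now"); c=a["tcp_pos"].copy(); c[2]+=.0005
r=env.movel(c+PX*.008,velocity=.02,stop_force=8); a=st("dowels",r); print("rel nest", (a["tcp_pos"]-N)@PX,(a["tcp_pos"]-N)@PY)
env.grip(.05); a=st("open")
c=a["tcp_pos"].copy()
env.movel(c+[0,0,.08],velocity=.2)
env.movel(c+[-.0,-.16,.12],velocity=.3); st("away")
for n in("side","top"):
    p,d=camera(n); cv2.imwrite(f"pics/{n}4.png",p); np.save(f"{n}4.npy",d)
p=cv2.imread("pics/top4.png"); crop(p,140,260,130,230,6,"pics/f1.png")
p=cv2.imread("pics/side4.png"); crop(p,130,270,180,300,5,"pics/f2.png")
E
```

```text
now t 16.48 tcp [0.5832 0.0839 0.14  ] F [-0.8 -1.3  4.8] open 0.0172
dowels True t 16.82 tcp [0.5833 0.0857 0.1403] F [-1.7 -1.2  5.8] open 0.0174
rel nest 0.00019742930913095924 -0.003282392327356142
open t 17.23 tcp [0.5825 0.0859 0.1395] F [ 0.6  0.4 -0.5] open 0.0503
away t 18.48 tcp [ 0.5818 -0.0742  0.2583] F [-0.9  0.5 -0.2] open 0.0496
```

View pics/f1.png

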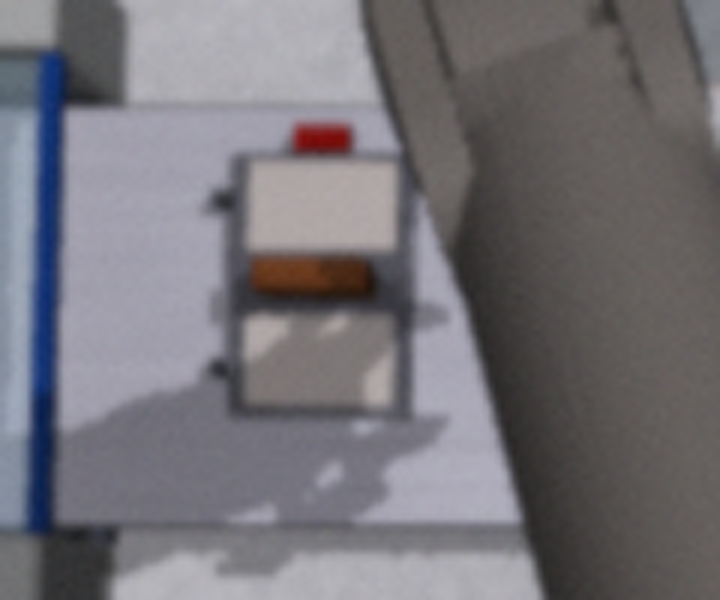

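View pics/f2.png

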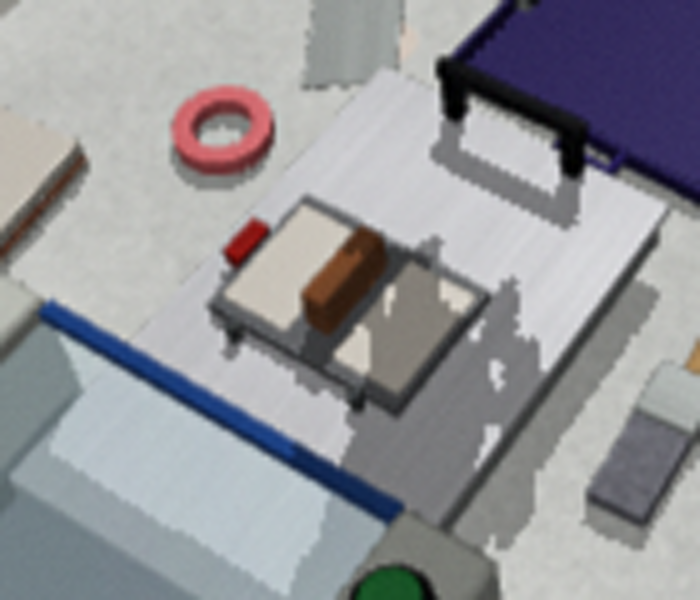

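```bash
cat > m.py <<'E'
from h import *
def meas(k,Nn=N,lift=0):
    p=cv2.imread(f"pics/top{k}.png"); d=np.load(f"top{k}.npy"); X=cloud("top",d); hs=cv2.cvtColor(p,cv2.COLOR_BGR2HSV)
    for n in("top","side"):
        p=cv2.imread(f"pics/{n}{k}.png"); d=np.load(f"{n}{k}.npy"); X=cloud(n,d)
        hs=cv2.cvtColor(p,cv2.COLOR_BGR2HSV)
        m=(np.abs(X[...,0]-.58)<.09)&(np.abs(X[...,1]-Nn[1])<.07)&(X[...,2]>.0565)&(X[...,2]<.072)&(hs[...,1]<70)
        m=cv2.morphologyEx(m.astype(np.uint8),cv2.MORPH_OPEN,np.ones((3,3)))
        v,u=np.nonzero(m); P=ray(n,np.c_[u,v],.060)[:,:2]
        c,s,a=cv2.minAreaRect((P*1000).astype(np.float32)); e=np.r_[np.array(c)/1000,0]-Nn
        print(n,len(u),np.round(c,1),np.round(s,1),round(a,2),"rel x,y mm",(e@PX*1e3).round(2),(e@PY*1e3).round(2),"z",np.median(X[...,2][m>0]).round(4))
E
python3 -c "from m import *;meas(4)"
```

```text
top 950 [582.4  84.3] [136.9  94.3] 0.76 rel x,y mm -1.2 -2.39 z 0.0596
side 1090 [581.4  87.9] [141.7 104.9] 0.99 rel x,y mm 2.41 -1.42 z 0.0615
```

```bash
python3 - <<'E'
from h import *
env.grip(0,f_grip=20)
C=np.array([.5815,.0850,0])
s=C+PY*.098
env.movel(s+[0,0,.20],velocity=.25); env.movel(s+[0,0,.1285],velocity=.15,stop_force=6); st("low")
r=env.movel(s-PY*.022+[0,0,.1285],velocity=.02,stop_force=5); a=st("push y",r); print("contact along -PY: rel C",(a["tcp_pos"]-C)@PY)
c=a["tcp_pos"].copy()
env.movel(c+PY*.012,velocity=.1); env.movel(c+PY*.012+[0,0,.09],velocity=.25)
s=C-PX*.080
env.movel(s+[0,0,.22],velocity=.25); env.movel(s+[0,0,.1285],velocity=.15,stop_force=6); st("low")
r=env.movel(s+PX*.028+[0,0,.1285],velocity=.02,stop_force=5); a=st("push x",r); print("rel C",(a["tcp_pos"]-C)@PX)
c=a["tcp_pos"].copy()
env.movel(c-PX*.012,velocity=.1); env.movel(c-PX*.012+[0,0,.10],velocity=.25)
env.movel(np.array([.50,-.14,.28]),velocity=.3); st("away")
for n in("side","top"):
    p,d=camera(n); cv2.imwrite(f"pics/{n}5.png",p); np.save(f"{n}5.npy",d)
p=cv2.imread("pics/top5.png"); crop(p,140,260,130,230,6,"pics/g1.png")
p=cv2.imread("pics/side5.png"); crop(p,130,270,180,300,5,"pics/g2.png")
from m import meas; meas(5)
E
```

```text
low t 20.68 tcp [0.484  0.0837 0.1289] F [ 0.1 -1.   1.5] open -0.0001
push y False t 21.93 tcp [0.5053 0.084  0.1285] F [ 0.  -0.1  0.5] open 0.0002
contact along -PY: rel C 0.0761661870127887
low t 24.09 tcp [0.5828 0.0056 0.1292] F [ 0.3 -0.4  0.8] open 0.0
push x True t 25.15 tcp [0.5822 0.027  0.1281] F [ 0.3 -0.1 -0.1] open -0.0002
rel C -0.05800678318213895
away t 26.73 tcp [ 0.4998 -0.1392  0.2792] F [-0.1  0.8  0. ] open -0.0001
top 818 [581.9  88. ] [136.8 100.6] 1.52 rel x,y mm 2.46 -1.95 z 0.0595
side 1081 [581.5  88. ] [142.2 104.8] 0.99 rel x,y mm 2.46 -1.5 z 0.0614
```

View pics/g1.png

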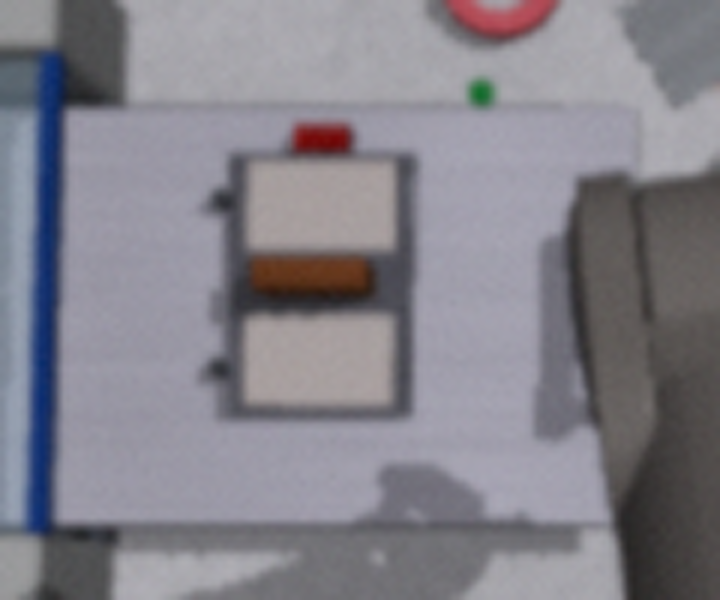

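View pics/g2.png

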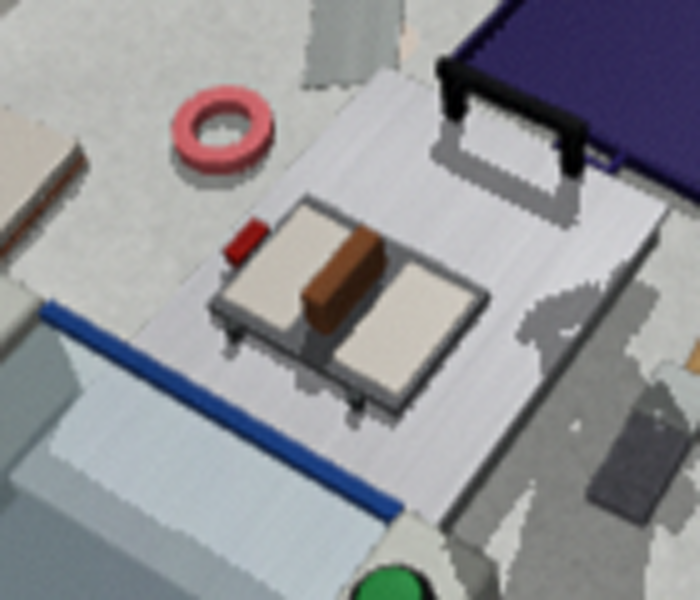

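```bash
python3 - <<'E'
from h import *
C=np.array([.5815,.0860,0])
s=C+PY*.090
env.movel(s+[0,0,.20],velocity=.3); env.movel(s+[0,0,.1285],velocity=.2,stop_force=6); st("low")
r=env.movel(s-PY*.026+[0,0,.1285],velocity=.02,stop_force=5); a=st("push y",r); print("rel N",(a["tcp_pos"]-N)@PY)
c=a["tcp_pos"].copy()
r=env.movel(c-PY*.004,velocity=.01,stop_force=8); a=st("push more",r); print("rel N",(a["tcp_pos"]-N)@PY)
c=a["tcp_pos"].copy()
env.movel(c+PY*.012,velocity=.1); env.movel(c+PY*.012+[0,0,.11],velocity=.25)
env.movel(np.array([.42,.10,.28]),velocity=.3); st("away")
for n in("side","top"):
    p,d=camera(n); cv2.imwrite(f"pics/{n}6.png",p); np.save(f"{n}6.npy",d)
p=cv2.imread("pics/top6.png"); crop(p,140,260,130,230,6,"pics/g3.png")
p=cv2.imread("pics/side6.png"); crop(p,130,270,180,300,5,"pics/g4.png")
from m import meas; meas(6)
E
```

```text
low t 28.28 tcp [0.4919 0.0842 0.129 ] F [ 0.3 -0.3 -0.9] open 0.0001
push y True t 29.12 tcp [0.5069 0.0849 0.1279] F [-0.3 -0.8 -0.2] open -0.0001
rel N 0.0731125940133055
push more True t 29.43 tcp [0.5071 0.0847 0.1272] F [ 0.4  1.1 -0.5] open 0.0002
rel N 0.07290908800084903
away t 30.73 tcp [0.4194 0.0996 0.2795] F [ 0.4 -0.5 -0.4] open 0.0001
top 868 [582.4  84.3] [136.9  94.5] 0.76 rel x,y mm -1.21 -2.39 z 0.0596
side 1089 [581.7  87.3] [142.1 104.7] 1.81 rel x,y mm 1.83 -1.72 z 0.0615
```

View pics/g3.png

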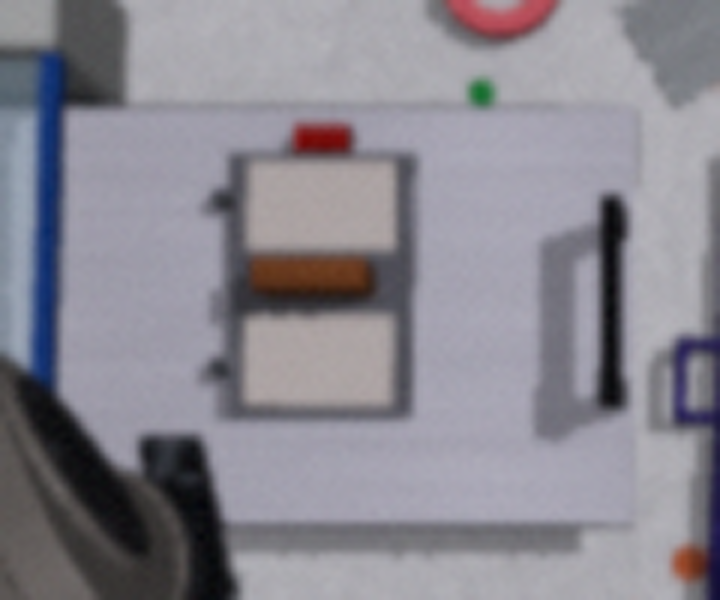

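View pics/g4.png

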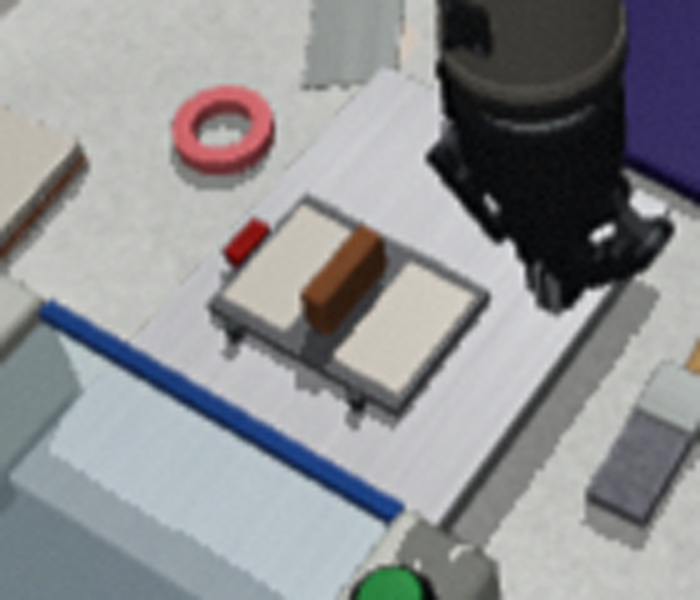

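The plate is against the dowels at (177,163)/(177,191) and the red stop at (193,153) in the top view. Extra 5–8 N pushes did not move it. Next comes the release.

```bash
python3 - <<'E'
from h import *
b=np.array([.414,.2505,0])
env.movel(b+[0,0,.28],velocity=.2); st("above")
env.movel(b+[0,0,.230],velocity=.15)
r=env.movel(b+[0,0,.2175],velocity=.03,stop_force=15); st("pressed",r)
env.dwell(.2); st("held")
p,d=camera("top"); cv2.imwrite("pics/t7.png",p)
env.movel(b+[0,0,.30],velocity=.2)
env.dwell(2.5)
env.movel([.42,.0,.30],velocity=.3); st("away")
for n in("side","top"):
    p,d=camera(n); cv2.imwrite(f"pics/{n}8.png",p); np.save(f"{n}8.npy",d)
p=cv2.imread("pics/top8.png"); crop(p,0,200,110,250,4,"pics/k1.png")
p=cv2.imread("pics/side8.png"); crop(p,70,250,220,380,4,"pics/k2.png")
E
```

```text
above t 31.73 tcp [0.4142 0.2494 0.2794] F [ 0.2 -0.8  0.5] open -0.0002
pressed False t 32.78 tcp [0.4147 0.2509 0.218 ] F [2.6 1.1 4.5] open 0.0
held t 32.98 tcp [0.4144 0.2508 0.2179] F [3.1 0.9 4.9] open -0.0
away t 37.08 tcp [0.42   0.0012 0.3001] F [ 0.4 -0.6 -0.7] open 0.0002
```

View pics/k1.png

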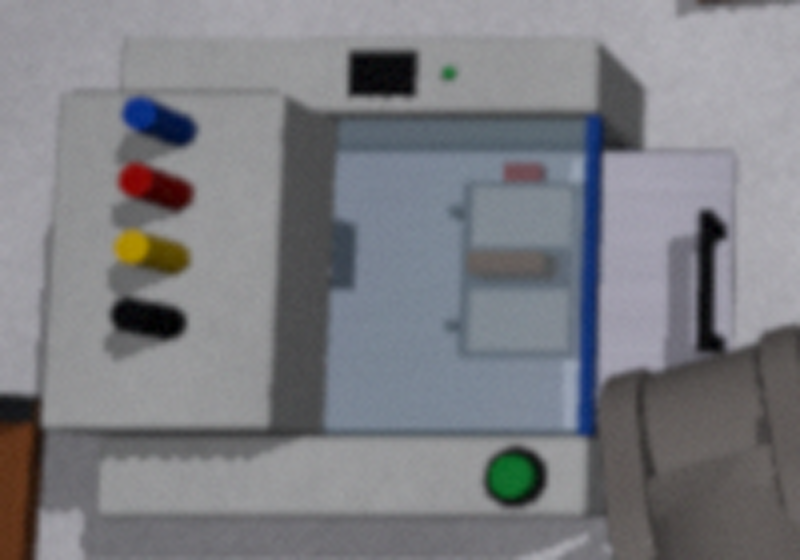

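View pics/k2.png

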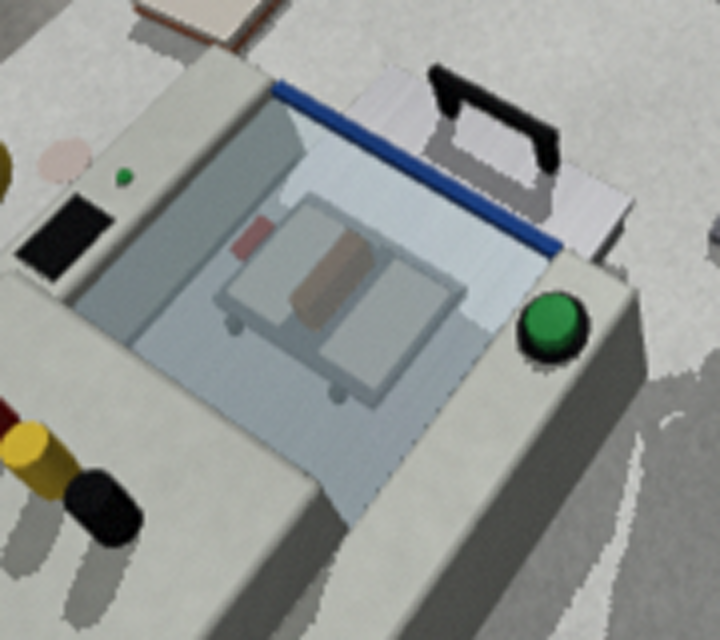

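```bash
python3 - <<'E'
from h import *
for k in(0,8):
    p=cv2.imread(f"pics/top{k}.png"); X=cloud("top",np.load(f"top{k}.npy")); V=p.max(2)
    m=np.zeros(V.shape,bool); m[160:195,165:190]=1
    v,u=np.nonzero(m&(V<60)&(X[...,2]>.08)); print(k,ray("top",np.c_[u,v],.101)[:,1].mean())
job.job_done()
E
```

```text
0 0.1278315134211286
8 0.12787391491677125
the job is handed in; nothing more can be done
```

The job is done and handed in at about 37 s on the robot's clock. I pulled the bed out until it latched and let go. Then I laid the white-tile plate on it, slid it against the dowels and the red stop, and pressed the green release. The bed ran home with the plate on it.

**Checks that agreed**
- **Latch:** when I eased the bar back inward, the force reversed, which showed the latch was holding the bed.
- **Plate against the stops:** after I let go of the plate, separate pushes met firm contact on both sides and did not shift it. The push towards the dowels was 5 N, and the one towards the end stop was 5 N and then 8 N.
- **Final position:** in the last pictures the pull bar is within 0.1 mm of its starting position, the button looks up, and the plate is still against both dowels and the stop. Through the clear hood I judged this last point by eye only.

**Checks that failed or disagreed**
- My first slide towards the end stop tripped early on friction, so I repeated it. My first push on that side stopped short of the plate, so I repeated that too.
- The plate-centre measurements with the bed still out disagreed by up to about 3.5 mm in x between cameras and shots. Both cameras also put the plate 1.5 to 2.4 mm beyond my nest estimate, towards the end stop. I relied on the firm contact in the push tests for position instead.

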